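Weigh down the pickle crock with two fitting stones

TASK

Weigh down the pickles: set the long, low stone that has a groove along its top in the middle of the wooden lid of the crock, groove upward, and let go of it. Then lay the other long stone, the one with the narrow keel underneath, lengthwise in that groove so that it sits down fully in the groove, centred along it, and both stay put. Leave the round stone where it lies.

Things in the scene. Friction and masses are not known exactly. Their poses are not given: they have to be found in the camera images.
- lid_top (a point): centre of the upper face of the round wooden press lid (156 mm across, flat, bare) on a squat white stoneware crock 180 mm across; the crock is fixed, and the lid's face lies 70 mm above the worktop and 8 mm above the crock's rim. z up. Behind it wall cabinets hang over the worktop from x = 0.59 m on, their lower edge 0.47 m up: keep the arm clear of them
- grooved_stone_mid (a point): centre (half-way up, 22 mm above its flat underside) of the grooved grey stone: 112 long (x) x 60 wide (y) x 44 mm high (z), loose, 0.4 to 0.75 kg, upright long sides, lying flat. A straight groove runs along its top from end to end, along x: 9 mm deep, 38 mm wide at the top, narrowing to a flat floor 22 mm wide. The stone lies groove up at the start
- long_stone_mid (a point): centre (half-way up, 28 mm above its underside) of the long grey stone: 108 long (x) x 46 wide (y) x 56 mm high (z), loose, 0.3 to 0.55 kg. Its underside is a blunt keel along x: a flat strip 18 mm wide that widens upward, 46 mm wide from 18 mm up; the sides are upright from 18 to 44 mm above the underside; the top is rounded. It stands on its keel at the start, and the keel fits into the groove of the other stone with 2 mm to spare on each side
- round_stone_mid (a point): centre (30 mm up) of a round lumpy grey stone about 74 x 68 x 60 mm high, loose: not wanted, stays where it is

How it is judged:
On the way:
1. the grooved stone rests flat in the middle of the lid, groove up, and the gripper has let go of it (horizontal distance between grooved_stone_mid and lid_top below 0.02 m and z of grooved_stone_mid in the frame of lid_top between 0.018 and 0.026 m and z of lid_top in the frame of grooved_stone_mid below -0.018 m and angle between grooved_stone_mid's own z axis and vertical below 0.1 rad and contact force between grooved_stone and the fingers below 0.2 N), for 0.2 s.
At the end, for the whole second after the job is handed in: Grooved stone flat (6 deg) on the lid, groove up, within 20 mm of the lid's centre; long stone seated in the groove (centre 37 to 45.5 mm above the other's), within 18 mm along and 8 mm across, aligned and upright to 10 deg; both at rest; round stone moved under 30 mm (horizontal distance between grooved_stone_mid and lid_top below 0.02 m and z of grooved_stone_mid in the frame of lid_top between 0.018 and 0.026 m and angle between grooved_stone_mid's own z axis and vertical below 0.1 rad and x of long_stone_mid in the frame of grooved_stone_mid between -0.018 and 0.018 m and y of long_stone_mid in the frame of grooved_stone_mid between -0.008 and 0.008 m and z of long_stone_mid in the frame of grooved_stone_mid between 0.037 and 0.0455 m and angle between the x axis of long_stone_mid and the x axis of grooved_stone_mid, either way round below 0.175 rad and angle between long_stone_mid's own z axis and vertical below 0.175 rad and linear speed of each of grooved_stone, long_stone below 0.02 m/s); the robot touches nothing.
It fails at once if the round stone is moved by more than 30 mm (distance of round_stone_mid from where it was at the start of the episode above 0.03 m).
It also fails if it takes over 54 s, if anything falls off the work surface, if the arm or the gripper's body presses on something with over 40 N, if the wrist force passes 120 N, or if a joint passes its speed limit or range.

ROBOT

A 7-joint arm with a two-finger parallel gripper is mounted at the origin on a cart in front of the work surface, level with it; the furniture and walls round the work are solid. World frame = base frame: x ahead of the robot, y to its left, z up, the work surface at z = 0. Lengths are in m, angles in rad, forces in N, time in s.
With the tool pointing down it reaches from about 0.425 to 0.925 m from the base axis. Payload 6.8 kg.
Tool frame: the origin (TCP) lies at the very end of the fingers, on their centre line; the grasp point (between the pads) lies 19 mm behind it; z points along the fingers, y is the direction in which the jaws open and shut (so a half turn about z gives the same grasp; the last joint's range is limited). The gripper opens to 85 mm and grips with 20 to 120 N. Pads are 22 mm wide; open, the fingers measure 114 mm over their backs; the gripper's body (76 mm by 85 mm) begins 54 mm behind the grasp point. The pads swing forward as they close: fully open they stand 13 mm farther back than shut.
Start: joints at [1.172, 0.477, 0.022, 1.555, -0.011, 1.109, -0.083], TCP at [0.194, -0.647, 0.231] pointing down, gripper open.
Joint ranges: [-2.96, 2.96], [-0.34, 2.1], [-1.41, 1.46], [0.24, 2.44], [-1.37, 4.51], [0.17, 1.92], [-2.96, 2.96]. Speed limits (rad/s): [2.39, 2.39, 3.14, 3.14, 3.14, 3.14, 3.14].

INTERFACE

Orientations are given as a unit quaternion [w, x, y, z].
In Python, from station import bot gives the robot as it stands.
- The arm moves only by the tool move_arm, never from a script. Its argument "commands" is text: rows parted by semicolons, each of 7 numbers parted by spaces: the opening, from 0 (shut) to 1 (fully open), then the shift along the tool's x, y, z in cm, then the turn, a rotation vector about the tool's x, y, z in degrees. In form: gripper tx ty tz rx ry rz; .... A call has 1 to 12 rows; each row shifts and turns the commanded pose from where the row before left it, along the tool's axes as they then stand; what a row does not reach is not made up. A row lasts 1/12 s, in which the tool goes at most 41.7 mm and 7.16 degrees, less where a joint would pass 70% of its speed; a pose out of reach is approached as far as the arm can. A call with a gripper value outside its range is refused whole. The fingers move at their own pace and stop on an object; "force" is the grip in N (left out, the last holds). Time passes only in rows, so rows that do not move let the fingers close. It gives the time, the measured TCP pose, the force and the opening at its end, in the units of the state.
- bot.get_obs(): the state, without advancing time (a new reading comes with each control period).
- bot.read_camera(name): name is "side" or "top"; returns a dict with "img" (384x512x3 uint8, red, green, blue), "K" (3x3 intrinsics, pixels), "rvec" (rotation vector, rad) and "tvec" (3), from world to camera coordinates, as OpenCV has them. Camera axes: x right, y down, z forward; pixel columns grow to the right and rows downward; lengths in m; the calibration is good to about 2 mm. A picture is of the moment at which its call begins. There is no depth.
- bot.hand_in(): hands the job in, once; it reports no verdict.
The state is a dict: "t": time; "q": joint angles; "joint_vel": joint speeds; "joint_torque": joint torques, N m; "eef_pos": TCP position; "tool_rot": TCP orientation; "contact_force": force on the tool from outside, world axes, zero at the start; "torque": the same for the moment, N m; "gripper_width": opening from 0.0 (shut) to 1.0 (fully open).
Only numpy, scipy, OpenCV 4.12 (cv2) and the standard library are available. Lean on these libraries where they do the work, as an engineer would, in place of code of your own. Each camera call takes 0.05 s, during which the arm holds its last target. There are 200 camera calls.

## Working session

There is one attempt and no reset: what is moved stays moved. The work goes in short steps, Python scripts to look and compute and a tool call to move; the robot and the scene stay as the last step left them, time stands still between calls to the robot, and variables do not carry over. Pictures are saved under pics/ and viewed, about 8 in all and at most 12, crops included, and the job is handed in when it is done.

Besides the shell and the picture viewer there is one more tool, called after "Call:" as name(argument=value, ...) on one line, values as JSON. move_arm: Moves the arm, as the interface text tells. Its arguments: {"type":"object","properties":{"commands":{"type":"string"},"force":{"type":"number"}},"required":["commands"]}

```bash
mkdir -p pics; cat > h.py <<'E'
import numpy as np,cv2
from scipy.spatial.transform import Rotation as R
from station import bot
def cam(n,f=None):
    c=bot.read_camera(n)
    if f: cv2.imwrite('pics/'+f,c['img'][:,:,::-1])
    np.savez('cam_'+n,**{k:np.array(c[k]) for k in('K','rvec','tvec')})
    return c
def px2w(n,uv,z):
    c=np.load('cam_'+n+'.npz');M=cv2.Rodrigues(c['rvec'])[0]
    o=-M.T@c['tvec'].ravel();d=M.T@np.linalg.solve(c['K'],[uv[0],uv[1],1.])
    return o+d*(z-o[2])/d[2]
def w2px(n,p):
    c=np.load('cam_'+n+'.npz');return cv2.projectPoints(np.array(p,float).reshape(-1,3),c['rvec'],c['tvec'],c['K'],None)[0].reshape(-1,2)
E
python3 - <<'E'
from h import *
a=cam('top');b=cam('side')
cv2.imwrite('pics/a_top.png',cv2.resize(a['img'][:,:,::-1],(800,600)))
cv2.imwrite('pics/a_side.png',cv2.resize(b['img'][:,:,::-1],(800,600)))
o=bot.get_obs();print({k:np.round(v,3) for k,v in o.items()})
for n in('top','side'):
    c=np.load('cam_'+n+'.npz');M=cv2.Rodrigues(c['rvec'])[0];print(n,-M.T@c['tvec'].ravel(),M[2],c['K'][0,0])
E
```

```text
{'t': np.float64(0.1), 'q': array([ 1.172,  0.478,  0.022,  1.556, -0.012,  1.109, -0.083]), 'joint_vel': array([ 0.001, -0.002,  0.001, -0.003,  0.001, -0.002, -0.001]), 'joint_torque': array([ 4.0000e-03, -5.9776e+01,  1.6140e+00, -2.8196e+01,  1.3000e-02,
        5.0000e-03, -0.0000e+00]), 'eef_pos': array([ 0.193, -0.646,  0.23 ]), 'tool_rot': array([-0.001,  0.989,  0.145, -0.   ]), 'contact_force': array([ 0.222,  0.064, -0.437]), 'torque': array([-0.047,  0.017, -0.003]), 'gripper_width': np.float64(1.004)}
top [0.22780546 0.00736197 1.21618522] [ 0.18526198  0.00409836 -0.98268062] 427.05327841238994
side [-0.7944336  -0.10892436  0.69481809] [ 0.89799204  0.09708803 -0.42916688] 476.63248767676635
```

View pics/a_top.png

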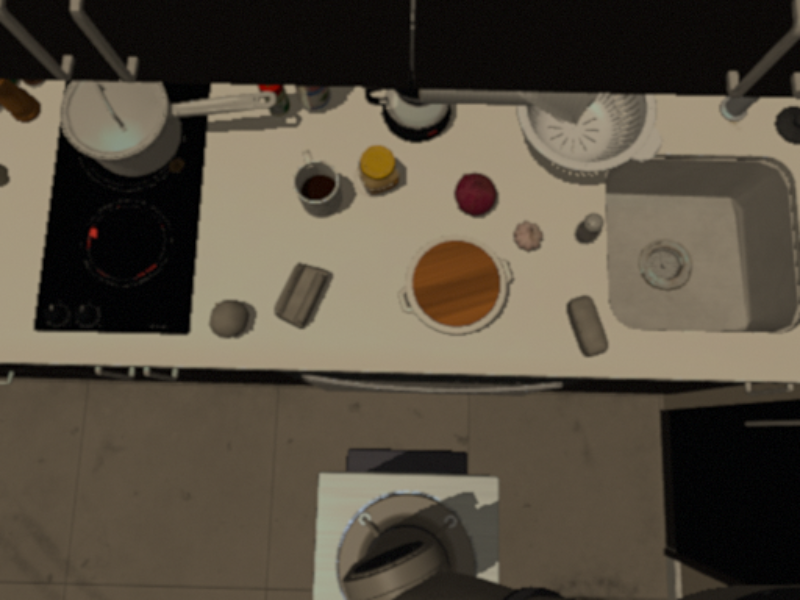

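View pics/a_side.png

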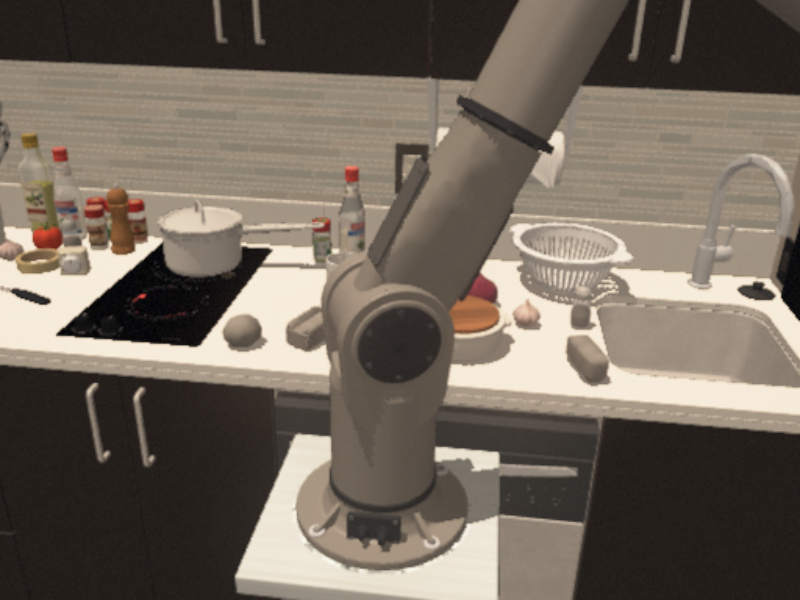

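```bash
python3 - <<'E'
from h import *
a=cam('top')['img'][:,:,::-1]
print(px2w('top',(456*.64,283*.64),.07))
def crop(u,v,w,h,s): return cv2.resize(np.ascontiguousarray(a[v:v+h,u:u+w]),(w*s,h*s),interpolation=cv2.INTER_CUBIC)
g=crop(165,160,55,60,7);l=crop(350,180,55,60,7)
cv2.imwrite('pics/b.png',np.hstack([g,l]))
E
```

```text
[ 0.48269411 -0.07462381  0.07      ]
```

View pics/b.png

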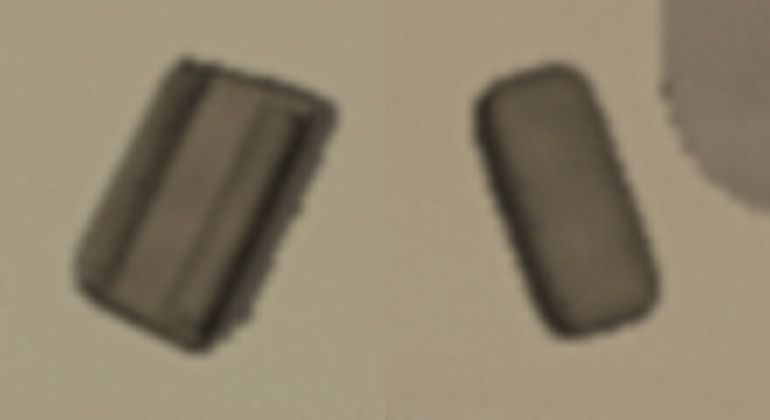

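```bash
cat >> h.py <<'E'
from scipy.optimize import minimize
def box(L,W,z0,z1):
    return np.array([[sx*L/2,sy*W/2,z] for sx in(1,-1) for sy in(1,-1) for z in(z0,z1)])
def fit(n,mask,P,x0):
    S=4;m=cv2.resize(mask.astype(np.float32),None,fx=S,fy=S)>.5
    def f(p):
        c,s=np.cos(p[2]),np.sin(p[2])
        Q=P@np.array([[c,s,0],[-s,c,0],[0,0,1]])+[p[0],p[1],0]
        h=cv2.convexHull(((w2px(n,Q)+.5)*S*16).astype(np.int32))
        r=np.zeros(m.shape,np.uint8);cv2.fillConvexPoly(r,h,1,shift=4)
        r=r>0;return -(r&m).sum()/(r|m).sum()
    b=min((minimize(f,[x0[0],x0[1],t],method='Nelder-Mead',options=dict(initial_simplex=[[x0[0],x0[1],t],[x0[0]+.01,x0[1],t],[x0[0],x0[1]+.01,t],[x0[0],x0[1],t+.2]],xatol=1e-5,fatol=1e-5)) for t in (x0[2]-.15,x0[2]+.15)),key=lambda r:r.fun)
    return b.x,b.fun
E
python3 - <<'E'
from h import *
a=cam('top')['img'].astype(int)
def m(u,v,w,h,th):
    r=np.zeros(a.shape[:2],bool);r[v:v+h,u:u+w]=a[v:v+h,u:u+w].sum(2)<th;return r
print(a[165,170],a[190,195])
for th in (300,330):
    G=m(167,160,52,58,th);L=m(352,182,42,58,th);print(G.sum(),L.sum())
    print('g',fit('top',G,box(.112,.06,0,.044),[*px2w('top',(195,189),.03)[:2],-.45]))
    print('l',fit('top',L,np.vstack([box(.108,.046,.018,.044),box(.1,.03,.05,.056)]),[*px2w('top',(376,208),.03)[:2],.3]))
o=(a[...,0]>a[...,2]*1.8)&(a[...,0]>70);o[:150]=0;o[215:]=0;o[:,:255]=0;o[:,330:]=0
v,u=np.nonzero(o);print(o.sum(),u.mean(),v.mean(),px2w('top',(u.mean(),v.mean()),.07))
E=cv2.fitEllipse(max(cv2.findContours(o.astype(np.uint8),0,2)[0],key=len));print(E,px2w('top',E[0],.07))
print('round',px2w('top',(229*.64,318*.64),.03))
E
```

```text
[165 155 129] [88 79 63]
972 686
g (array([ 0.4655619 ,  0.2020745 , -0.41399882]), np.float64(-0.9321327943158153))
l (array([ 0.41863744, -0.31175262,  0.30632583]), np.float64(-0.9055150712156343))
995 713
g (array([ 0.46541136,  0.20227234, -0.42894415]), np.float64(-0.9241483268013265))
l (array([ 0.41877842, -0.31148654,  0.31110136]), np.float64(-0.9096753193913256))
2398 291.5900750625521 180.9274395329441 [ 0.48321906 -0.07393178  0.07      ]
((291.5757141113281, 180.92845153808594), (53.71404266357422, 55.02753829956055), 104.63194274902344) [ 0.48321526 -0.07389237  0.07      ]
round [0.41716623 0.33067273 0.03      ]
```

Call:
move_arm(commands="1 2.78 -2.63 0 0 0 0;1 2.78 -2.63 0 0 0 0;1 2.78 -2.63 0 0 0 0;1 2.78 -2.63 0 0 0 0;1 2.78 -2.63 0 0 0 0;1 2.78 -2.63 0 0 0 0;1 2.78 -2.63 0 0 0 0;1 2.78 -2.63 0 0 0 0;1 2.78 -2.63 0 0 0 0;1 2.78 -2.63 0 0 0 0;1 2.78 -2.63 0 0 0 0;1 2.78 -2.63 0 0 0 0", force=50)

```text
t: 1.2
eef_pos: [0.4231, -0.247, 0.2315]
tool_rot: [0.0, 0.989, 0.145, 0.0]
contact_force: [0.6, 0.5, 0.3]
gripper_width: 0.998
```

Call:
move_arm(commands="1 2.78 -2.63 0 0 0 0;1 2.78 -2.63 0 0 0 0;1 2.78 -2.63 0 0 0 0;1 0.97 -3.79 0 0 0 0;1 0.97 -3.79 0 0 0 0;1 0.97 -3.79 0 0 0 0;1 0.97 -3.79 0 0 0 0;1 0.97 -3.79 0 0 0 0;1 0.97 -3.79 0 0 0 0;1 0.97 -3.79 0 0 0 0;1 0.97 -3.79 0 0 0 0;1 0.97 -3.79 0 0 0 0")

```text
t: 2.2
eef_pos: [0.4653, 0.2043, 0.2314]
tool_rot: [0.0, 0.989, 0.145, 0.0]
contact_force: [1.1, -0.9, 0.2]
gripper_width: 1.002
```

Call:
move_arm(commands="1 0 0 0 0 0 6.8;1 0 0 0 0 0 6.8;1 0 0 0 0 0 6.8;1 0 0 0 0 0 6.8;1 0 0 0 0 0 6.8;1 0 0 0 0 0 6.8;1 0 0 0 0 0 0;1 0 0 0 0 0 0")

```text
t: 2.87
eef_pos: [0.4657, 0.2026, 0.2313]
tool_rot: [0.0, 0.978, -0.207, 0.0]
contact_force: [-0.1, 0.2, 0.5]
gripper_width: 0.999
```

```bash
cat >> h.py <<'E'
def go(x,y,z,yaw=None):
    "remaining shift (cm, tool axes) and turn about tool z to reach a world pose"
    o=bot.get_obs();q=np.array(o['tool_rot']);r=R.from_quat([*q[1:],q[0]])
    d=r.inv().apply(np.array([x,y,z])-o['eef_pos'])*100
    X=r.as_matrix()[:,0];psi=np.arctan2(X[1],X[0])
    print('t',round(o['t'],2),'p',np.round(o['eef_pos'],4),'psi',round(psi,3),'F',np.round(o['contact_force'],1),'g',round(o['gripper_width'],3),'q',np.round(o['q'],2))
    print('d cm',np.round(d,2),'tilt',np.round(r.as_matrix()[:,2],3))
    if yaw is not None: print('turn about z deg',np.degrees((psi-yaw+np.pi/2)%np.pi-np.pi/2))
E
python3 - <<'E'
from h import *
go(.4655,.2022,.014,-.42)
a=cam('top')['img'][:,:,::-1];b=cam('side')['img'][:,:,::-1]
cv2.imwrite('pics/c.png',np.hstack([cv2.resize(np.ascontiguousarray(x),(400,400)) for x in (a[100:250,130:280],b[130:280,120:270])]))
E
```

```text
t 2.87 p [0.4657 0.2026 0.2313] psi -0.418 F [-0.1  0.2  0.5] g 0.999 q [-0.17  0.23 -0.42  1.93  0.11  1.01 -2.63]
d cm [-0.    0.05 21.73] tilt [ 0. -0. -1.]
turn about z deg 0.13655430545069225
```

View pics/c.png

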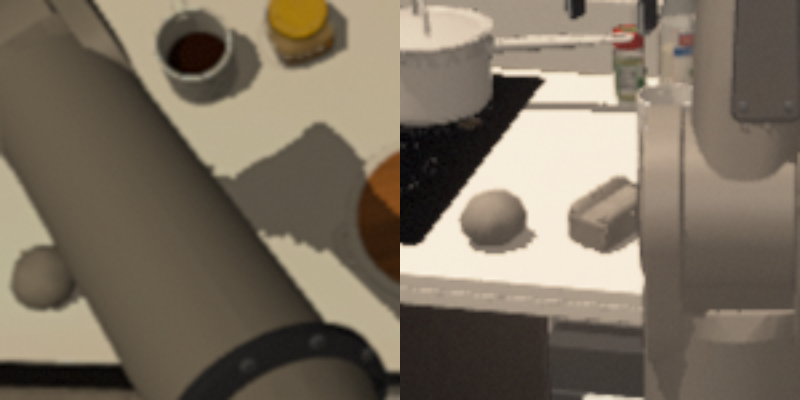

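Call:
move_arm(commands="1 0 0 3.5 0 0 0;1 0 0 3.5 0 0 0;1 0 0 3.5 0 0 0;1 0 0 3.5 0 0 0;1 0 0 2 0 0 0;1 0 0 0.8 0 0 0;1 0 0 0 0 0 0")

```text
t: 3.55
eef_pos: [0.4647, 0.2021, 0.0617]
tool_rot: [0.001, 0.978, -0.208, -0.002]
contact_force: [-0.3, -0.5, 0.0]
gripper_width: 0.995
```

```bash
python3 - <<'E'
from h import *
go(.4655,.2022,.014,-.42)
b=cam('side')['img'][:,:,::-1]
print(w2px('side',bot.get_obs()['eef_pos']))
cv2.imwrite('pics/d.png',cv2.resize(np.ascontiguousarray(b[150:250,130:250]),(720,600),interpolation=cv2.INTER_CUBIC))
E
```

```text
t 3.55 p [0.4647 0.2021 0.0617] psi -0.42 F [-0.3 -0.5  0. ] g 0.995 q [-0.24  0.47 -0.36  2.07  0.27  0.65 -2.77]
d cm [ 0.08 -0.06  4.77] tilt [-0.003 -0.001 -1.   ]
turn about z deg 0.01953967569761632
[[200.02003503 197.44542605]]
```

View pics/d.png

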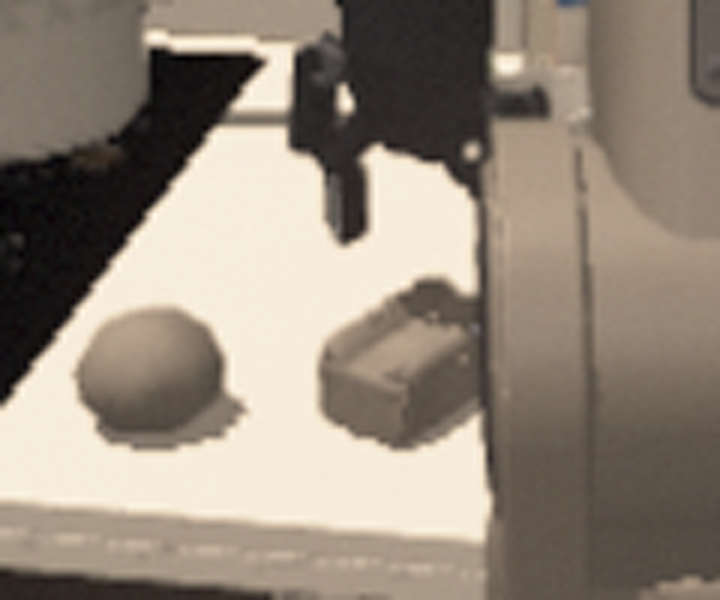

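Call:
move_arm(commands="1 0.05 0 2 0 0 0;1 0 0 1.5 0 0 0;1 0 0 0.8 0 0 0;1 0 0 0.4 0 0 0;1 0 0 0 0 0 0")

```text
t: 4.02
eef_pos: [0.4666, 0.2027, 0.0168]
tool_rot: [-0.0, 0.978, -0.209, 0.0]
contact_force: [0.2, -0.8, 0.2]
gripper_width: 0.999
```

Call:
move_arm(commands="0 0 0 0 0 0 0;0 0 0 0 0 0 0;0 0 0 0 0 0 0;0 0 0 0 0 0 0;0 0 0 0 0 0 0;0 0 0 0 0 0 0;0 0 0 0 0 0 0;0 0 0 0 0 0 0", force=50)

```text
t: 4.68
eef_pos: [0.4671, 0.2031, 0.0178]
tool_rot: [-0.001, 0.978, -0.209, 0.001]
contact_force: [-1.4, 0.5, 7.5]
gripper_width: 0.691
```

```bash
python3 - <<'E'
from h import *
go(.4655,.2022,.2,-.42)
E
```

```text
t 4.68 p [0.4671 0.2031 0.0178] psi -0.421 F [-1.4  0.5  7.5] g 0.691 q [-0.27  0.55 -0.32  2.08  0.32  0.56 -2.81]
d cm [ -0.08   0.12 -18.22] tilt [ 0.002  0.001 -1.   ]
turn about z deg -0.04513158260317351
```

Call:
move_arm(commands="0 0 0 -1 0 0 0;0 0 0 -2 0 0 0;0 0 0 -3.5 0 0 0;0 0 0 -3.5 0 0 0;0 0 0 -3 0 0 0;0 0 0 -2 0 0 0;0 0 0 0 0 0 0")

```text
t: 5.27
eef_pos: [0.4683, 0.2036, 0.1711]
tool_rot: [-0.002, 0.978, -0.209, 0.003]
contact_force: [1.9, -0.5, -4.4]
gripper_width: 0.693
```

Call:
move_arm(commands="0 0.8 1.54 0 0 0 0;0 1.6 3.08 0 0 0 0;0 1.6 3.08 0 0 0 0;0 1.6 3.08 0 0 0 0;0 1.6 3.08 0 0 0 0;0 1.6 3.08 0 0 0 0;0 1.6 3.08 0 0 0 0;0 1.6 3.08 0 0 0 0;0 0.8 1.54 0 0 0 0;0 0 0 0 0 0 0;0 0 0 0 0 0 0")

```text
t: 6.18
eef_pos: [0.4809, -0.0759, 0.165]
tool_rot: [0.0, 0.978, -0.211, -0.001]
contact_force: [-0.2, 1.4, -4.7]
gripper_width: 0.686
```

```bash
python3 - <<'E'
from h import *
go(.483,-.074,.0878,-.42)
a=cam('top')['img'][:,:,::-1];b=cam('side')['img'][:,:,::-1]
cv2.imwrite('pics/e.png',np.hstack([cv2.resize(np.ascontiguousarray(x),(400,400)) for x in (a[100:250,220:370],b[110:260,230:380])]))
E
```

```text
t 6.18 p [ 0.4809 -0.0759  0.165 ] psi -0.424 F [-0.2  1.4 -4.7] g 0.686 q [ 0.28  0.27 -0.29  2.04  0.1   0.84 -2.06]
d cm [ 0.14 -0.26  7.72] tilt [-0.003  0.    -1.   ]
turn about z deg -0.2392367155491364
```

View pics/e.png

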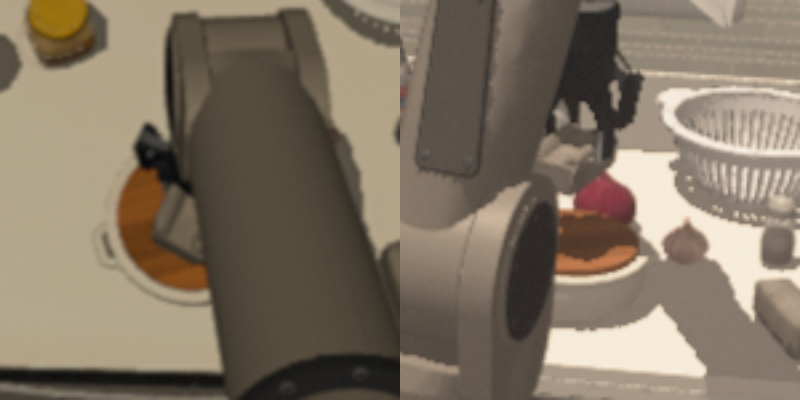

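Call:
move_arm(commands="0 0.15 -0.25 2 0 0 0;0 0 0 2.5 0 0 0;0 0 0 1.5 0 0 0;0 0 0 0.7 0 0 0;0 0 0 0.3 0 0 0;0 0 0 0 0 0 0;0 0 0 0 0 0 0")

```text
t: 6.87
eef_pos: [0.4853, -0.0726, 0.097]
tool_rot: [-0.0, 0.978, -0.209, 0.001]
contact_force: [0.3, -0.2, -3.5]
gripper_width: 0.689
```

```bash
python3 - <<'E'
from h import *
go(.483,-.074,.0878,-.42)
E
```

```text
t 6.87 p [ 0.4853 -0.0726  0.097 ] psi -0.42 F [ 0.3 -0.2 -3.5] g 0.689 q [ 0.25  0.38 -0.27  2.09  0.15  0.69 -2.11]
d cm [-0.16  0.22  0.92] tilt [ 0.001  0.    -1.   ]
turn about z deg -0.028557763513300395
```

Call:
move_arm(commands="0 -0.1 0.1 0.3 0 0 0;0 0 0 0.3 0 0 0;0 0 0 0 0 0 0;0 0 0 0.2 0 0 0;0 0 0 0 0 0 0")

```text
t: 7.28
eef_pos: [0.4833, -0.0737, 0.0882]
tool_rot: [0.0, 0.978, -0.209, -0.0]
contact_force: [0.7, 0.1, -4.3]
gripper_width: 0.692
```

Call:
move_arm(commands="0 0 0 0.15 0 0 0;0 0 0 0 0 0 0;0 0 0 0 0 0 0")

```text
t: 7.53
eef_pos: [0.4835, -0.0737, 0.0878]
tool_rot: [0.0, 0.978, -0.209, 0.0]
contact_force: [-4.1, -0.4, 7.5]
gripper_width: 0.692
```

Call:
move_arm(commands="1 0 0 0 0 0 0;1 0 0 0 0 0 0;1 0 0 0 0 0 0;1 0 0 0 0 0 0;1 0 0 0 0 0 0;1 0 0 -1 0 0 0;1 0 0 -3 0 0 0;1 0 0 -4 0 0 0;1 0 0 -4 0 0 0;1 0 0 0 0 0 0")

```text
t: 8.37
eef_pos: [0.4879, -0.0736, 0.2149]
tool_rot: [-0.001, 0.978, -0.209, 0.006]
contact_force: [2.1, 0.2, 0.5]
gripper_width: 1.001
```

```bash
python3 - <<'E'
from h import *
go(.4187,-.3115,.2,.31)
E
```

```text
t 8.37 p [ 0.4879 -0.0736  0.2149] psi -0.421 F [2.1 0.2 0.5] g 1.001 q [ 0.29  0.21 -0.3   1.99  0.08  0.94 -2.04]
d cm [ 3.4  24.54  1.43] tilt [ 0.013 -0.001 -1.   ]
turn about z deg -41.90446922317304
```

Call:
move_arm(commands="1 0.49 3.5 0 0 0 0;1 0.49 3.5 0 0 0 0;1 0.49 3.5 0 0 0 0;1 0.49 3.5 0 0 0 0;1 0.49 3.5 0 0 0 0;1 0.49 3.5 0 0 0 0;1 0.49 3.5 0 0 0 0;1 0 0 0 0 0 0")

```text
t: 9.03
eef_pos: [0.4111, -0.3187, 0.2076]
tool_rot: [0.002, 0.977, -0.214, 0.0]
contact_force: [0.6, -0.0, -0.9]
gripper_width: 1.0
```

Call:
move_arm(commands="1 0 0 0 0 0 -7;1 0 0 0 0 0 -7;1 0 0 0 0 0 -7;1 0 0 0 0 0 -7;1 0 0 0 0 0 -7;1 0 0 0 0 0 -7;1 0 0 0 0 0 0;1 0 0 0 0 0 0")

```text
t: 9.7
eef_pos: [0.4145, -0.3111, 0.2073]
tool_rot: [0.0, 0.988, 0.153, 0.0]
contact_force: [0.6, -0.2, 1.1]
gripper_width: 1.001
```

```bash
python3 - <<'E'
from h import *
go(.4187,-.3115,.018,.31)
a=cam('top')['img'][:,:,::-1];b=cam('side')['img'][:,:,::-1]
cv2.imwrite('pics/topf.png',a)
cv2.imwrite('pics/f.png',np.hstack([cv2.resize(np.ascontiguousarray(x),(400,400)) for x in (a[140:240,240:340],b[150:270,280:400])]))
E
```

```text
t 9.7 p [ 0.4145 -0.3111  0.2073] psi 0.308 F [ 0.6 -0.2  1.1] g 1.001 q [ 0.74  0.26 -0.25  1.94  0.08  0.95 -0.81]
d cm [ 0.38  0.16 18.93] tilt [ 0. -0. -1.]
turn about z deg -0.11261274143362114
```

View pics/f.png

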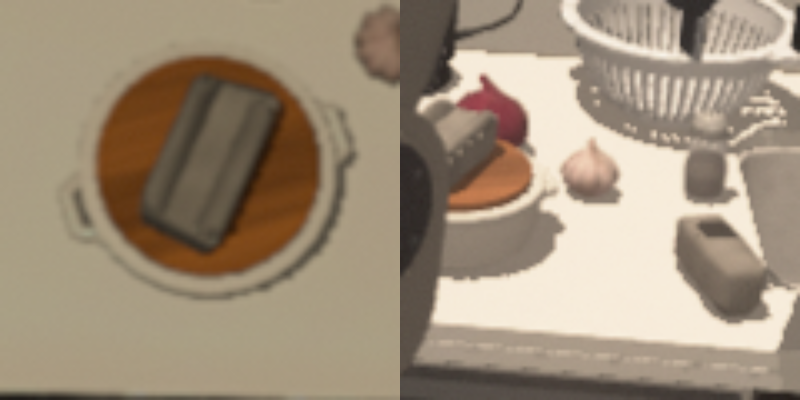

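```bash
python3 - <<'E'
from h import *
a=cv2.imread('pics/topf.png')[:,:,::-1].astype(int)
o=(a[...,0]<a[...,2]*1.7)
E=np.zeros(o.shape,np.uint8);cv2.circle(E,(292,181),25,1,-1)
m=o&(E>0);n,l,s,_=cv2.connectedComponentsWithStats(m.astype(np.uint8));k=1+s[1:,4].argmax();m=l==k;print(m.sum())
r=fit('top',m,box(.112,.06,.07,.114),[.483,-.074,-.42]);print(r)
d=r[0][:2]-[.4835,-.0737];c,s=np.cos(-.42),np.sin(-.42);print('along',d@[c,s],'across',d@[-s,c])
E
```

```text
895
(array([ 0.48186475, -0.07197733, -0.40901655]), np.float64(-0.8787153033652665))
along -0.00219556993369952 across 0.0009061596475922558
```

Call:
move_arm(commands="1 0.35 0.15 3 0 0 0;1 0 0 3.5 0 0 0;1 0 0 3.5 0 0 0;1 0 0 3 0 0 0;1 0 0 2 0 0 0;1 0 0 0 0 0 0;1 0 0 0 0 0 0")

```text
t: 10.38
eef_pos: [0.4179, -0.3111, 0.0564]
tool_rot: [-0.001, 0.988, 0.155, -0.001]
contact_force: [0.3, -0.0, 0.6]
gripper_width: 1.004
```

```bash
python3 - <<'E'
from h import *
go(.4187,-.3115,.018,.31)
b=cam('side')['img'][:,:,::-1]
cv2.imwrite('pics/g.png',cv2.resize(np.ascontiguousarray(b[170:270,330:430]),(600,600),interpolation=cv2.INTER_CUBIC))
p=bot.get_obs()['eef_pos'];print((w2px('side',p)-[330,170])*6)
E
```

```text
t 10.38 p [ 0.4179 -0.3111  0.0564] psi 0.311 F [ 0.3 -0.   0.6] g 1.004 q [ 0.69  0.48 -0.21  2.04  0.17  0.63 -0.89]
d cm [0.07 0.07 3.84] tilt [-0.002  0.001 -1.   ]
turn about z deg 0.03124024554986734
[[271.88353968 299.0925066 ]]
```

View pics/g.png

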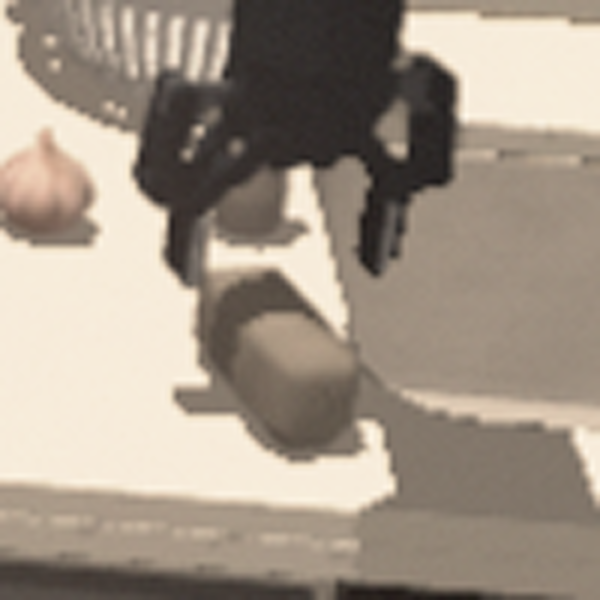

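```bash
python3 - <<'E'
from h import *
c,s=np.cos(.31),np.sin(.31)
P=box(.108,.046,0.018,.044)@np.array([[c,s,0],[-s,c,0],[0,0,1]])+[.4187,-.3115,0]
im=cv2.imread('pics/g.png')
q=((w2px('side',P)-[330,170]+.5)*6).astype(int)
cv2.polylines(im,[cv2.convexHull(q)],True,(0,0,255),1);cv2.imwrite('pics/g2.png',im)
print(q.tolist())
E
```

```text
[[175, 324], [181, 277], [263, 317], [269, 270], [264, 437], [271, 388], [357, 430], [365, 381]]
```

View pics/g2.png

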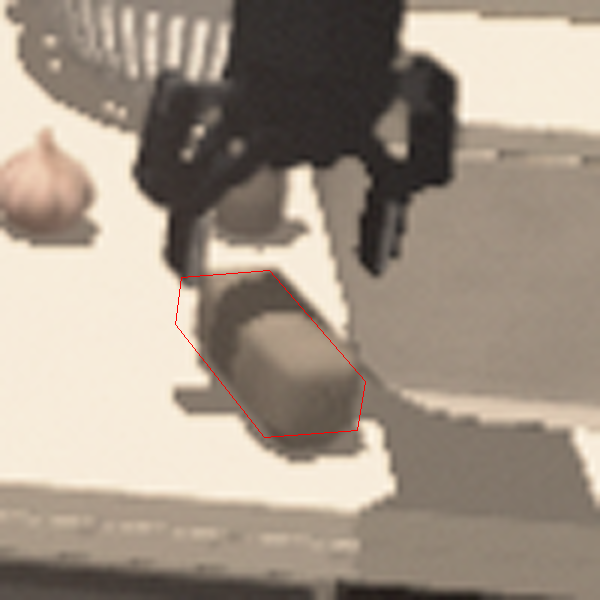

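Call:
move_arm(commands="1 0.05 0.1 1.5 0 0 0;1 0 0 1.2 0 0 0;1 0 0 0.7 0 0 0;1 0 0 0.4 0 0 0;1 0 0 0 0 0 0")

```text
t: 10.85
eef_pos: [0.4188, -0.3122, 0.0185]
tool_rot: [-0.0, 0.988, 0.155, -0.0]
contact_force: [-0.8, -0.1, -0.6]
gripper_width: 1.0
```

Call:
move_arm(commands="0 0 0 0 0 0 0;0 0 0 0 0 0 0;0 0 0 0 0 0 0;0 0 0 0 0 0 0;0 0 0 0 0 0 0;0 0 0 0 0 0 0;0 0 0 0 0 0 0;0 0 0 0 0 0 0;0 0 0 0 0 0 0", force=40)

```text
t: 11.6
eef_pos: [0.4195, -0.3128, 0.0195]
tool_rot: [0.001, 0.988, 0.155, 0.0]
contact_force: [-0.5, 0.4, 6.0]
gripper_width: 0.531
```

```bash
python3 - <<'E'
from h import *
go(.4187,-.3115,.018,.31)
E
```

```text
t 11.6 p [ 0.4195 -0.3128  0.0195] psi 0.312 F [-0.5  0.4  6. ] g 0.531 q [ 0.68  0.54 -0.2   2.06  0.19  0.56 -0.91]
d cm [-0.04 -0.15  0.15] tilt [ 0.001 -0.001 -1.   ]
turn about z deg 0.08797204798402683
```

Call:
move_arm(commands="0 0 0 -1 0 0 0;0 0 0 -2.5 0 0 0;0 0 0 -3.5 0 0 0;0 0 0 -3.5 0 0 0;0 0 0 -3.5 0 0 0;0 0 0 -3 0 0 0;0 0 0 -1 0 0 0;0 0 0 0 0 0 0")

```text
t: 12.27
eef_pos: [0.4201, -0.313, 0.2013]
tool_rot: [0.002, 0.988, 0.155, 0.002]
contact_force: [0.4, 0.4, -3.8]
gripper_width: 0.529
```

Call:
move_arm(commands="0 0.95 -1.5 0 0 0 0;0 1.9 -3 0 0 0 0;0 1.9 -3 0 0 0 0;0 1.9 -3 0 0 0 0;0 1.9 -3 0 0 0 0;0 1.9 -3 0 0 0 0;0 1.9 -3 0 0 0 0;0 0.95 -1.5 0 0 0 0;0 0 0 0 0 0 0")

```text
t: 13.02
eef_pos: [0.4806, -0.066, 0.1966]
tool_rot: [-0.002, 0.987, 0.159, -0.001]
contact_force: [0.5, -0.2, -4.3]
gripper_width: 0.531
```

Call:
move_arm(commands="0 0 0 0 0 0 5;0 0 0 0 0 0 6;0 0 0 0 0 0 6;0 0 0 0 0 0 6;0 0 0 0 0 0 6;0 0 0 0 0 0 6;0 0 0 0 0 0 5;0 0 0 0 0 0 2;0 0 0 0 0 0 0;0 0 0 0 0 0 0")

```text
t: 13.85
eef_pos: [0.4798, -0.0721, 0.1971]
tool_rot: [0.0, 0.978, -0.209, -0.002]
contact_force: [0.6, 0.8, -3.6]
gripper_width: 0.53
```

```bash
python3 - <<'E'
from h import *
go(.4818,-.0728,.1245,-.42)
E
```

```text
t 13.85 p [ 0.4798 -0.0721  0.1971] psi -0.42 F [ 0.6  0.8 -3.6] g 0.53 q [ 0.28  0.22 -0.3   2.02  0.08  0.92 -2.05]
d cm [ 0.23 -0.03  7.25] tilt [-0.003  0.    -1.   ]
turn about z deg -0.01908258651747068
```

Lower to just above the groove (keel bottom ~12 mm over its floor).

Call:
move_arm(commands="0 0.2 0 2 0 0 0;0 0 0 2.5 0 0 0;0 0 0 1.5 0 0 0;0 0 0 0 0 0 0;0 0 0 0 0 0 0")

```text
t: 14.27
eef_pos: [0.482, -0.0726, 0.1378]
tool_rot: [0.0, 0.978, -0.209, -0.002]
contact_force: [0.2, -0.5, -3.0]
gripper_width: 0.529
```

```bash
python3 - <<'E'
from h import *
go(.4818,-.0728,.1245,-.42)
a=cam('top')['img'][:,:,::-1];b=cam('side')['img'][:,:,::-1]
cv2.imwrite('pics/i.png',np.hstack([cv2.resize(np.ascontiguousarray(x),(400,400),interpolation=cv2.INTER_CUBIC) for x in (a[140:220,250:330],b[140:220,270:350])]))
E
```

```text
t 14.27 p [ 0.482  -0.0726  0.1378] psi -0.421 F [ 0.2 -0.5 -3. ] g 0.529 q [ 0.27  0.31 -0.29  2.07  0.12  0.78 -2.09]
d cm [-0.01  0.02  1.33] tilt [-0.003  0.    -1.   ]
turn about z deg -0.03151233202547923
```

View pics/i.png

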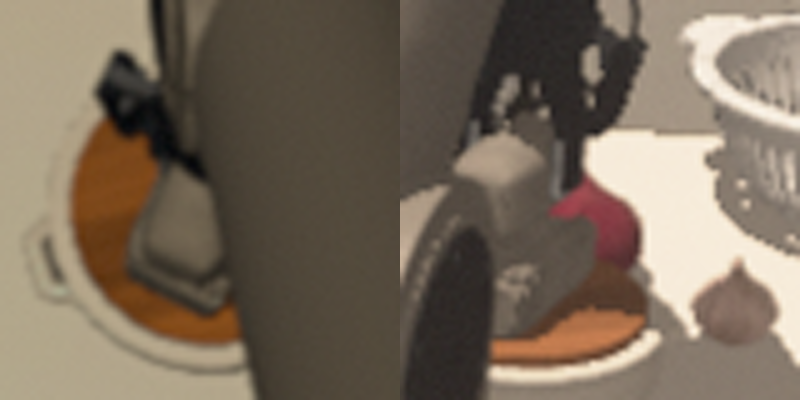

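Call:
move_arm(commands="0 0 0 0.4 0 0 0;0 0 0 0.3 0 0 0;0 0 0 0.2 0 0 0;0 0 0 0 0 0 0;0 0 0 0 0 0 0")

```text
t: 14.78
eef_pos: [0.483, -0.0725, 0.1298]
tool_rot: [0.0, 0.978, -0.209, -0.0]
contact_force: [0.4, 0.1, -4.0]
gripper_width: 0.527
```

Call:
move_arm(commands="0 0 0 0.2 0 0 0;0 0 0 0 0 0 0;0 0 0 0 0 0 0")

```text
t: 15.03
eef_pos: [0.483, -0.0725, 0.1278]
tool_rot: [0.0, 0.978, -0.209, -0.0]
contact_force: [-0.2, 1.0, -3.9]
gripper_width: 0.529
```

Call:
move_arm(commands="0 0 0 0.15 0 0 0;0 0 0 0 0 0 0;0 0 0 0 0 0 0")

```text
t: 15.28
eef_pos: [0.483, -0.0725, 0.1262]
tool_rot: [0.0, 0.978, -0.209, -0.0]
contact_force: [0.2, 0.3, -4.3]
gripper_width: 0.529
```

Call:
move_arm(commands="0 0 0 0.15 0 0 0;0 0 0 0 0 0 0;0 0 0 0 0 0 0")

```text
t: 15.53
eef_pos: [0.4829, -0.0725, 0.1247]
tool_rot: [0.0, 0.978, -0.209, -0.0]
contact_force: [-0.4, 0.2, -4.2]
gripper_width: 0.527
```

Call:
move_arm(commands="0 0 0 0.1 0 0 0;0 0 0 0 0 0 0;0 0 0 0 0 0 0")

```text
t: 15.78
eef_pos: [0.4831, -0.0725, 0.1245]
tool_rot: [0.0, 0.978, -0.209, 0.0]
contact_force: [-3.1, 1.0, 5.7]
gripper_width: 0.531
```

Seated at exactly the predicted height. Release and retreat.

Call:
move_arm(commands="1 0 0 0 0 0 0;1 0 0 0 0 0 0;1 0 0 0 0 0 0;1 0 0 0 0 0 0;1 0 0 0 0 0 0;1 0 0 0 0 0 0;1 0 0 -1.5 0 0 0;1 0 0 -3 0 0 0;1 0 0 -4 0 0 0;1 0 0 -2 0 0 0;1 0 0 0 0 0 0")

```text
t: 16.7
eef_pos: [0.4861, -0.0726, 0.2337]
tool_rot: [-0.0, 0.978, -0.209, 0.004]
contact_force: [0.7, 0.3, -0.2]
gripper_width: 1.0
```

Call:
move_arm(commands="1 0.49 3.5 0 0 0 0;1 0.49 3.5 0 0 0 0;1 0.49 3.5 0 0 0 0;1 0.49 3.5 0 0 0 0;1 0.49 3.5 0 0 0 0;1 0.49 3.5 0 0 0 0;1 0.49 3.5 0 0 0 0;1 0 0 0 0 0 0;1 0 0 0 0 0 0;1 0 0 0 0 0 0")

```text
t: 17.53
eef_pos: [0.4141, -0.3095, 0.2282]
tool_rot: [-0.0, 0.978, -0.209, -0.0]
contact_force: [0.4, 0.2, 0.6]
gripper_width: 1.003
```

```bash
python3 - <<'E'
from h import *
go(.4187,-.3115,.2,-.42)
a=cam('top')['img'][:,:,::-1];b=cam('side')['img'][:,:,::-1]
print(a[203,146],'round', px2w('top',np.argwhere((a.sum(2)<330)[185:222,125:165])[:,::-1].mean(0)+[125,185],.03))
cv2.imwrite('pics/j.png',np.hstack([cv2.resize(np.ascontiguousarray(x),(400,400),interpolation=cv2.INTER_CUBIC) for x in (a[140:220,250:330],b[140:220,270:350])]))
E
```

```text
t 17.53 p [ 0.4141 -0.3095  0.2282] psi -0.421 F [0.4 0.2 0.6] g 1.003 q [ 0.63  0.23 -0.13  1.93  0.03  0.99 -1.5 ]
d cm [ 0.51 -0.01  2.82] tilt [-0.001  0.001 -1.   ]
turn about z deg -0.0793630765324104
[71 88 99] round [0.41681227 0.32559123 0.03      ]
```

View pics/j.png

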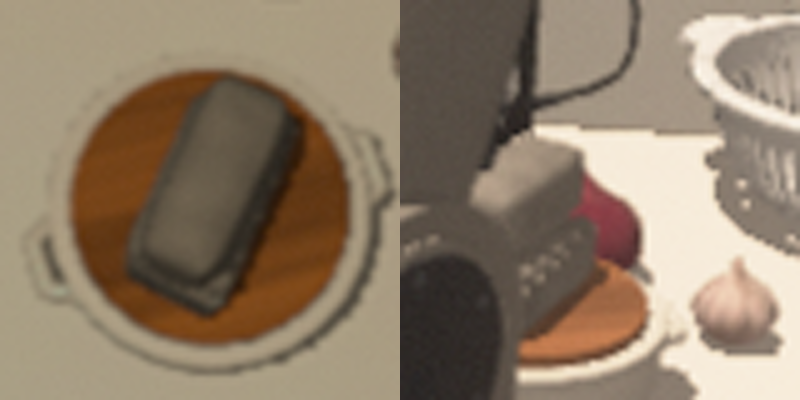

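```bash
python3 - <<'E'
from h import *
c,s=np.cos(-.42),np.sin(-.42);Rm=np.array([[c,s,0],[-s,c,0],[0,0,1]])
im=cv2.imread('pics/j.png')
for P,o,col in((box(.112,.06,.07,.114),[.482,-.073,0],(0,255,0)),(box(.108,.046,.123,.149),[.483,-.0725,0],(0,0,255))):
    q=((w2px('top',P@Rm+o)-[250,140]+.5)*5).astype(int)
    cv2.polylines(im,[cv2.convexHull(q)],True,col,1)
cv2.imwrite('pics/k.png',im[:,:400])
E
```

```text
(no output)
```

View pics/k.png

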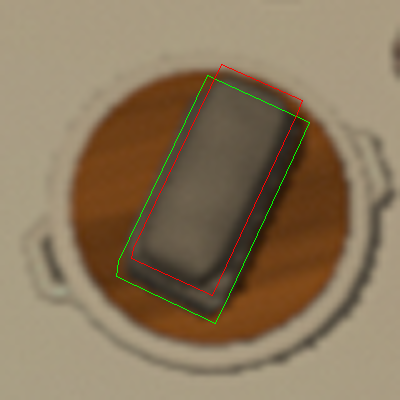

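```bash
python3 -c "
from h import *
print(bot.hand_in())"
```

```text
the job is handed in; nothing more can be done
None
```

The grooved stone is on the middle of the lid, groove up. The long stone lies lengthwise in that groove, and the job was handed in at about 17.7 s. Handing in gave no verdict.

- **Grooved stone:** after release, a fit to the top picture put it about 2 mm from the measured lid centre. A later overlay agreed to a few millimetres.
- **Long stone:** it touched the groove floor at a TCP height of 0.1245 m, exactly the height worked out beforehand, with no earlier contact on the groove walls. In the last pictures it looks upright and aligned, and centred to about 3 mm. The view is coarse at roughly 2.5 mm per pixel, and the outlines I drew over the stones sit about 1 pixel off.
- **Round stone:** its measured position before and after differs by 5 mm. The two figures came from different methods (eyeballed pixel, then dark-pixel average), so I take it as not moved; the arm passed well above it.
- **Arm:** it was clear of everything at the end, with contact forces near zero.

I viewed 11 pictures. The last one was the overlay check.

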